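# Stand the post in its plate and hold the try square in the corner

### The job

Stand the wooden post upright in the socket of the sole plate, fully home with its faces lined up with the plate's sides, and let go of it. Then take the try square by its dark stock, set the stock down along the middle of the plate and push it up to the post, so that the stock is flush on the plate and the blade flush against the post, and finish while still gripping the square and pressing it lightly but firmly against both. Leave the other things on the bench where they are.

Things in the scene. Friction and masses are not known exactly. Their poses are not given: they have to be found in the camera images.
- plate: Sole plate: brown wooden bar 270 x 70 x 45 mm, lying flat, fixed to the bench by two 5 mm thick steel lugs at x = 90 mm that reach 40 mm beyond its sides. Origin: centre of its underside; x along its length, z up. Round socket 25.5 mm wide, 42 mm deep, 2 mm chamfer, in its top at x = -95 mm, y = 0. The square belongs on the long free part of the top, on the socket's +x side.
- socket (a point): Centre of the socket's mouth, level with the plate's top (45 mm above the bench).
- post: Post: light wooden square bar 40 x 40 x 120 mm above a round tenon 24 mm wide, 40 mm long (foot tapered to 18 mm over 6 mm); 160 mm in all, 0.15 to 0.22 kg. Starts in the plywood holder. Origin: centre of the tenon's foot; z up along it, x and y square to its faces (all four alike). Home, its shoulder rests on the plate's top and the origin is 5 mm above the bench.
- post_top (a point): Centre of the post's top face (160 mm above its origin).
- rack: Holder: plywood block 80 x 150 x 50 mm fixed to the bench. Origin: centre of its underside. The post stands in its hole at x = 0, y = 30 mm, with the shoulder on the block's top and the tenon 40 mm down the hole; a thin spare dowel stands in a hole at x = 0, y = -45 mm.
- square: Try square, 0.2 to 0.29 kg, standing on its stock. Stock: dark wood, 140 long (x) x 26 thick (y) x 36 mm high. Blade: steel, 28 wide (x) x 6 mm thick, rising at the stock's -x end to 130 mm above its underside, outer edge flush with the end face at x = -70 mm. Origin: centre of the stock's underside; x from the blade end to the brass-tipped end, z up along the blade.
- square_heel (a point): Outer corner of the square: x = -70 mm, y = 0, z = 0 on the square. It belongs where the post's face (20 mm from the post's axis) meets the plate's top.
- square_grip (a point): Good place to grip the stock from above, across its 26 mm thickness: x = 20 mm, z = 28 mm on the square, clear of the blade.
- tape_measure: Bystander: yellow tape measure 70 x 36 x 66 mm. Origin at its underside.
- glue: Bystander: white glue bottle, 54 mm wide, 150 mm tall. Origin at its underside.
- screw_jar: Bystander: glass jar, 70 mm wide, 85 mm tall. Origin at its underside.
- hammer: Bystander: hammer lying on the bench beyond the plate.
- offcut: Bystander: light wood offcut 90 x 40 x 40 mm. Origin at its underside.
- dowel: Bystander: thin spare dowel 12 mm wide, 75 mm long, standing in the holder 33 mm proud of its top. Origin at its foot.
Mind the look-alikes: they are no part of the job. Of the things that look like the square, take the one that is farthest to the robot's left at the start.

How it is judged:
On the way:
1. the post stands fully home in the plate's socket, upright, its faces lined up with the plate, and let go (horizontal distance between post and socket below 0.006 m and z of post in the frame of plate below 0.009 m and angle between post's own z axis and vertical below 0.06 rad and (angle between the x axis of post and the x axis of plate, either way round below 0.1 rad or angle between the x axis of post and the y axis of plate, either way round below 0.1 rad) and contact force between the fingers and post below 0.1 N), for 0.3 s.
At the end, for the whole second after the job is handed in: Post home in the socket (6 mm, 0.06 rad upright, 0.1 rad in yaw), untouched. Square gripped (3 N), pressing the plate and the post with over 1.5 N each; upright to 0.035, parallel to the post to 0.045, to the plate to 0.08 rad; heel 15 mm from the mid line. Both still (all of step 1 and contact force between the fingers and square above 3 N and contact force between square and plate above 1.5 N and contact force between square and post above 1.5 N and angle between square's own z axis and vertical below 0.035 rad and angle between the z axis of square and the z axis of post, either way round below 0.045 rad and angle between the x axis of square and the x axis of plate, either way round below 0.08 rad and x of square_heel in the frame of plate between -0.08 and -0.065 m and y of square_heel in the frame of plate between -0.015 and 0.015 m and z of square_heel in the frame of plate between 0.04 and 0.0475 m and linear speed of each of square, post below 0.02 m/s); the arm keeps its last pose, push and grip.
It fails at once if one of the other things on the bench is pushed more than 30 mm from its place (distance of any of tape_measure, glue, screw_jar, hammer, offcut, dowel from where it was at the start of the episode above 0.03 m).
It also fails if it takes over 69 s, if anything falls off the work surface, if the arm or the gripper's body presses on something with over 40 N, if the wrist force passes 120 N, or if a joint passes its speed limit or range.

### The arm

A 7-joint arm with a two-finger parallel gripper is mounted at the origin on the work surface. World frame = base frame: x ahead of the robot, y to its left, z up, the work surface at z = 0. Lengths are in m, angles in rad, forces in N, time in s.
With the tool pointing down it reaches from about 0.425 to 0.875 m from the base axis. Payload 4.7 kg.
Tool frame: the origin (TCP) lies midway between the tips of the shut fingers; the grasp point (between the pads) lies 19 mm behind it; z points along the fingers, y is the line along which they close (so a half turn about z gives the same grasp; the last joint's range is limited). The gripper opens to 87 mm and grips with 3 to 60 N. Pads are 19 mm wide; open, the fingers measure 117 mm over their backs; the gripper's body (75 mm by 190 mm) begins 51 mm behind the grasp point.
Start: joints at [1.309, 0.321, -0.07, 1.45, 0.023, 1.371, -0.057], TCP at [0.177, -0.625, 0.223] pointing down, gripper open.
Joint ranges: [-2.86, 2.86], [-0.3, 2.09], [-1.38, 1.24], [0.06, 2.45], [-1.56, 4.7], [0.09, 2.05], [-2.69, 2.69]. Speed limits (rad/s): [2.57, 2.57, 3.14, 3.14, 3.14, 3.14, 3.14].

### API

Orientations are given as a rotation vector (axis times angle).
In Python, from bench import ctrl gives the robot as it stands. The module is installed in compiled form; this text tells all that it offers.
- The arm moves only by the shell command python3 -m handwheel 'ROWS' [FORCE]. ROWS is JSON, a list of rows, each a list of 7 numbers: the finger opening in m, from 0 to 0.087, then the shift along the tool's x, y, z in m, then the turn, a rotation vector about the tool's x, y, z in degrees. A call has 1 to 12 rows; each row shifts and turns the commanded pose from where the row before left it, along the tool's axes as they then stand; what a row does not reach is not made up. A row lasts 1/8 s, in which the tool goes at most 62.5 mm and 10.7 degrees, less where a joint would pass 70% of its speed; a pose out of reach is approached as far as the arm can. A call is refused whole if a number of a shift passes 0.0625 or a number of a turn 10.7, either way. A call with a gripper value outside its range is refused whole. The fingers move at their own pace and stop on an object; FORCE is the grip in N (left out, the last holds). Time passes only in rows, so rows that do not move let the fingers close. It gives the time, the measured TCP pose, the force, the opening and the grip force at its end, in the units of the state.
- ctrl.get_state(): the state, without advancing time (a new reading comes with each control period).
- ctrl.get_image(name): name is "side" or "top" or "wrist"; returns (picture, depth): 420x560x3 uint8, blue, green, red; 420x560 float32, m along the optical axis (not along the pixel's ray), 0 where there is no reading.
- ctrl.camera_info(name): a dict with "intrinsics" (3x3 intrinsics, pixels), "R" (3x3) and "t" (3): a world point X has camera coordinates R X + t. Camera axes: x right, y down, z forward; pixel columns grow to the right and rows downward; lengths in m; the calibration is good to about 2 mm. A picture is of the moment at which its call begins: read the wrist's pose just before it. camera_info takes no time and is no camera call; for the wrist camera it gives the pose at the moment of the call.
- ctrl.close_job(): hands the job in; it is judged then, once.
The state is a dict: "time": time; "joint_positions": joint angles; "qd": joint speeds; "joint_torque": joint torques, N m; "position": TCP position; "tool_rot": TCP orientation; "ft_force": force on the tool from outside, world axes, zero at the start; "torque": the same for the moment, N m; "grip_width": opening from 0.0 (shut) to 1.0 (fully open); "grip_force": force on a finger pad.
Only numpy, scipy, OpenCV 4.12 (cv2) and the standard library are available. Lean on these libraries where they do the work, as an engineer would, in place of code of your own. Each camera call takes 0.05 s, during which the arm holds its last target. There are 200 camera calls.

## Working session

There is one attempt and no reset: what is moved stays moved. The work goes in short steps, Python scripts to look and compute and a shell command to move; the robot and the scene stay as the last step left them, time stands still between calls to the robot, and variables do not carry over. Pictures are saved under pics/ and viewed, at most 10 in all, crops included, and the job is handed in when it is done.

```bash
mkdir -p pics; python3 - <<'E'
from bench import ctrl
import cv2,numpy as np
s=ctrl.get_state();print({k:np.round(v,3) for k,v in s.items()})
for n in("top","side"):
    im,d=ctrl.get_image(n);c=ctrl.camera_info(n);np.savez(f"{n}0.npz",im=im,d=d,K=c["intrinsics"],R=c["R"],t=c["t"])
    print(n,c);cv2.imwrite(f"pics/{n}0.png",im)
E
```

```text
{'time': np.float64(0.0), 'joint_positions': array([ 1.309,  0.322, -0.07 ,  1.452,  0.023,  1.371, -0.057]), 'qd': array([ 0.   ,  0.   , -0.001, -0.001,  0.001,  0.   , -0.002]), 'joint_torque': array([-0.0000e+00, -4.9129e+01, -4.0400e-01, -3.1253e+01, -6.4000e-02,
        4.4000e-02,  0.0000e+00]), 'position': array([ 0.177, -0.625,  0.221]), 'tool_rot': array([-3.11e+00, -4.32e-01,  1.00e-03]), 'ft_force': array([-0.233, -0.125, -1.413]), 'torque': array([ 0.029,  0.007, -0.022]), 'grip_force': np.float64(0.0), 'grip_width': np.float64(1.0)}
top {'intrinsics': array([[464.41481324,   0.        , 276.18421788],
       [  0.        , 464.41481324, 201.98410818],
       [  0.        ,   0.        ,   1.        ]]), 'R': array([[ 2.82591706e-02, -9.99598989e-01,  1.81109196e-03],
       [-9.95272396e-01, -2.83051858e-02, -9.29068079e-02],
       [ 9.29208145e-02,  8.22939499e-04, -9.95673162e-01]]), 't': array([-0.15769404,  0.54568635,  1.51747981])}
side {'intrinsics': array([[457.43160523,   0.        , 270.04393048],
       [  0.        , 457.43160523, 206.17353596],
       [  0.        ,   0.        ,   1.        ]]), 'R': array([[-0.89628492, -0.44296406, -0.02135866],
       [-0.26044791,  0.56474401, -0.78309073],
       [ 0.35894322, -0.69630959, -0.6215406 ]]), 't': array([0.44228306, 0.3221541 , 1.09644304])}
```

View pics/top0.png

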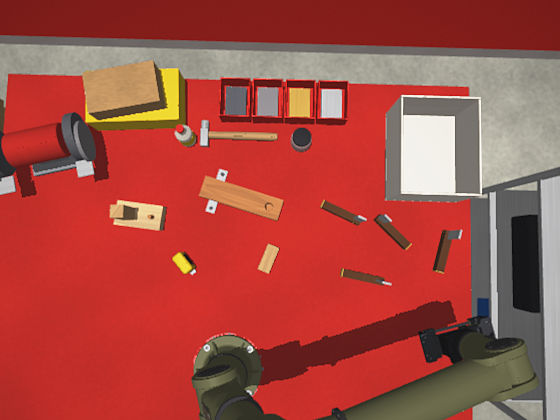

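View pics/side0.png

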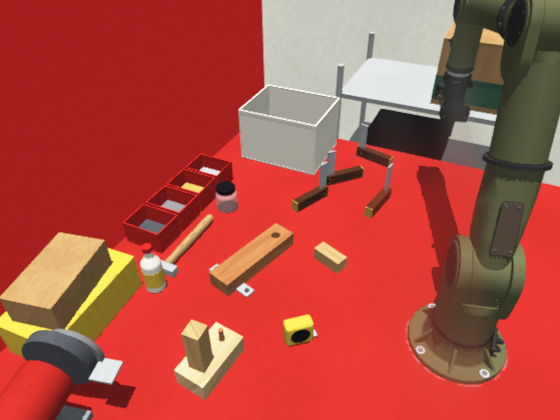

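Top view: rack with post at (137,214), plate at (241,198) with its socket at (269,206), and offcut at (268,258). Four squares, by stock pixel in the top view: (343,212), (393,231), (447,250) and (366,277). In this view left is +y, so the one at (343,212) should be the farthest left. I'll check that with coordinates and a crop.

```bash
cat > h.py <<'E'
import numpy as np,cv2
from bench import ctrl
def load(n):
    z=np.load(n+".npz");return z["im"],z["d"],z["K"],z["R"],z["t"]
def shot(n,name):
    c=ctrl.camera_info(n);im,d=ctrl.get_image(n)
    np.savez(name+".npz",im=im,d=d,K=c["intrinsics"],R=c["R"],t=c["t"]);cv2.imwrite(f"pics/{name}.png",im);return load(name)
def cloud(d,K,R,t):
    v,u=np.indices(d.shape);p=np.stack([(u-K[0,2])/K[0,0]*d,(v-K[1,2])/K[1,1]*d,d],-1);return (p-t)@R
def ray(px,z,K,R,t):
    px=np.atleast_2d(px).astype(float);r=np.c_[px,np.ones(len(px))]@np.linalg.inv(K).T@R;o=-R.T@t
    return o+r*((z-o[2])/r[:,2])[:,None]
def rect(pts):
    (c,wh,a)=cv2.minAreaRect(np.float32(pts)*1000);b=cv2.boxPoints((c,wh,a));e=b[1]-b[0];f=b[2]-b[1]
    L=e if np.hypot(*e)>np.hypot(*f) else f
    return np.array(c)/1000,sorted(np.round(wh,1)),np.degrees(np.arctan2(L[1],L[0]))%180
E
python3 - <<'E'
from h import *
im,d,K,R,t=load("top0");P=cloud(d,K,R,t);x,y,z=P[...,0],P[...,1],P[...,2]
lab=cv2.connectedComponentsWithStats(((z>.012)&(z<.25)&(x>.3)&(x<1.2)).astype(np.uint8))
for i,s in enumerate(lab[2][1:],1):
    if 30<s[4]<6000:
        m=lab[1]==i
        zz=z[m];print(i,s[:5],lab[3][i].round(0),"z95",np.percentile(zz,[50,95]).round(3),"mean",P[m].mean(0).round(3),*rect(P[m][:,:2]))
cv2.imwrite("pics/crop1.png",cv2.resize(im[190:300,310:480],None,fx=4,fy=4,interpolation=cv2.INTER_CUBIC))
E
```

```text
2 [ 219   77   33   44 1205] [235.  99.] z95 [0.033 0.076] mean [0.893 0.005 0.042] [0.89079309 0.00429266] [np.float64(100.4), np.float64(133.4)] 0.0073666996
4 [ 252   78   32   44 1099] [267. 100.] z95 [0.033 0.076] mean [ 0.893 -0.102  0.042] [ 0.89104169 -0.10335924] [np.float64(100.0), np.float64(134.1)] 0.031252407
5 [ 285   79   64   45 2337] [317. 101.] z95 [0.033 0.076] mean [ 0.893 -0.268  0.042] [ 0.8906416  -0.26540125] [np.float64(134.1), np.float64(207.9)] 90.62854
10 [ 386   95   96  106 5711] [437. 145.] z95 [0.128 0.2  ] mean [ 0.738 -0.644  0.122] [ 0.72209259 -0.6291853 ] [np.float64(244.4), np.float64(302.7)] 179.9802
20 [200 120  78  26 703] [232. 134.] z95 [0.024 0.031] mean [0.775 0.013 0.024] [ 0.77898315 -0.00900012] [np.float64(87.1), np.float64(259.5)] 90.21898
32 [291 127  21  24 403] [301. 139.] z95 [0.083 0.089] mean [ 0.755 -0.217  0.074] [ 0.75818756 -0.21858411] [np.float64(64.7), np.float64(64.8)] 28.23026
109 [ 521  166   39  123 2651] [548. 225.] z95 [0.109 0.14 ] mean [ 0.495 -0.995  0.11 ] [ 0.48261938 -1.00425232] [np.float64(77.0), np.float64(
[... 571 characters left out ...]
0.045] [ 0.4653779  -0.52847034] [np.float64(28.4), np.float64(138.4)] 46.67881
164 [434 229  29  44 537] [446. 248.] z95 [0.037 0.124] mean [ 0.413 -0.696  0.046] [ 0.40526736 -0.69716962] [np.float64(31.1), np.float64(140.4)] 165.6732
167 [258 243  21  30 339] [268. 258.] z95 [0.04  0.046] mean [ 0.366 -0.121  0.04 ] [ 0.36604895 -0.12157739] [np.float64(39.8), np.float64(89.9)] 158.91838
170 [173 251  22  23 297] [184. 262.] z95 [0.065 0.071] mean [0.345 0.149 0.06 ] [0.34460715 0.15239272] [np.float64(38.6), np.float64(70.4)] 40.31564
174 [340 268  52  16 348] [362. 276.] z95 [0.036 0.125] mean [ 0.316 -0.428  0.043] [ 0.31439389 -0.43048584] [np.float64(25.9), np.float64(141.8)] 79.2266
```

View pics/crop1.png

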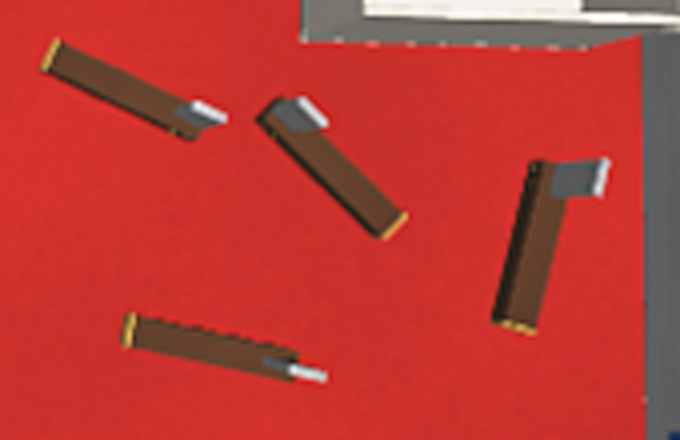

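The crop confirms it: the square at (343,212) lies at y ≈ -0.358, left of the others at -0.43, -0.53 and -0.70. Its brass end points up-left, at crop (50,55). Next I'll refine the plate, socket, post and square poses.

```bash
python3 - <<'E'
from h import *
im,d,K,R,t=load("top0");P=cloud(d,K,R,t);x,y,z=P[...,0],P[...,1],P[...,2]
u=np.indices(d.shape)[1];v=np.indices(d.shape)[0]
def sl(n,box,zl,zh):
    a,b,c,e=box;m=np.zeros(d.shape,bool);m[b:e,a:c]=1;m&=(z>zl)&(z<zh);print(n,m.sum(),"z",np.median(z[m]).round(4),*rect(P[m][:,:2]));return m
sl("plate",(190,165,295,230),.038,.055)
sl("rack",(105,190,170,235),.044,.058)
sl("post",(105,190,170,235),.16,.18)
sl("square",(315,190,370,232),.030,.042)
sl("blade",(315,190,370,232),.11,.14)
# socket: dark ellipse, colour edges of plate top
g=cv2.cvtColor(im,cv2.COLOR_BGR2HSV)
print(im[196:216,262:280].sum(2))
for bx,zz,nm in(((105,190,140,225),.17,"post"),):
    pass
E
python3 - <<'E'
from h import *
im=load("top0")[0];cv2.imwrite("pics/crop2.png",np.hstack([cv2.resize(im[165:230,195:295],(400,260),interpolation=2)*1,cv2.resize(im[190:240,100:177],(400,260),interpolation=2)]))
E
```

```text
plate 1683 z 0.0454 [ 0.56116589 -0.02635826] [np.float64(70.4), np.float64(270.3)] 73.81818
rack 806 z 0.0507 [0.49458234 0.30628842] [np.float64(79.8), np.float64(152.8)] 83.96264
post 203 z 0.1699 [0.49730627 0.33630438] [np.float64(40.0), np.float64(41.7)] 94.1123
square 283 z 0.036 [ 0.52384717 -0.35759732] [np.float64(26.4), np.float64(139.0)] 65.96385
blade 27 z 0.1273 [ 0.50106296 -0.40874835] [np.float64(6.3), np.float64(27.4)] 67.18122
[[440 439 440 445 456 468 469 446 424 414 382 367 299 282 285 292 292 296]
 [449 445 444 443 442 445 448 457 471 468 457 451 413 378 364 297 281 289]
 [435 441 447 447 447 445 444 444 449 452 460 467 466 455 450 422 406 363]
 [413 427 443 445 446 451 448 448 450 447 448 451 458 461 467 475 473 450]
 [399 406 419 432 446 455 453 451 452 451 451 448 451 453 455 458 464 469]
 [407 405 404 408 426 440 445 454 461 453 450 451 451 450 453 452 453 459]
 [409 414 417 412 381 354 336 364 409 446 458 455 450 450 448 451 450 452]
 [419 418 413 372 283 209 209 263 267 350 444 452 448 450 448 452 453 455]
 [443 440 405 276 249 373 384 409 361 309 360 440 447 443 444 447 449 455]
 [451 459 401 196 316 500 480 476 470 397 298 409 456 451 446 444 443 448]
 [425 433 370 172 316 487 469 468 471 455 390 401 454 449 448 453 452 451]
 [441 443 387 192 299 475 459 460 463 467 448 430 450 446 444 447 451 459]
 [478 478 456 302 287 469 453 451 456 448 432 467 463 455 449 445 447 454]
 [475 479 484 406 293 457 457 455 446 415 417 462 465 467 465 462 458 464]
 [454 460 469 458 400 436 417 425 441 441 442 446 444 448 457 459 469 471]
 [433 437 446 457 459 446 423 435 451 472 466 460 450 442 440 441 453 433]
 [417 420 421 427 431 442 449 454 457 459 462 463 462 459 454 446 454 397]
 [412 414 413 409 407 413 416 423 430 436 444 448 453 456 458 462 464 368]
 [431 429 423 418 413 419 412 405 406 408 409 420 432 440 442 455 430 291]
 [367 427 451 442 431 430 424 421 423 418 412 414 415 414 421 441 393 217]]
```

View pics/crop2.png

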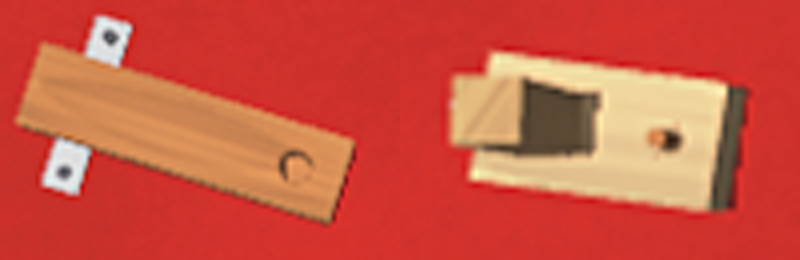

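```bash
python3 -m handwheel '[[0.087,0,0,-0.02,0,0,-10.6],[0.087,0,0,-0.02,0,0,-10.6],[0.087,0,0,-0.02,0,0,-10.6],[0.087,0,0,-0.02,0,0,-10.6],[0.087,0,0,-0.02,0,0,-10.6],[0.087,0,0,-0.02,0,0,-10.6],[0.087,0,0,-0.01,0,0,-10.6]]'
python3 -m handwheel '[[0.087,0.03,0.053,0,0,0,0],[0.087,0.03,0.053,0,0,0,0],[0.087,0.03,0.053,0,0,0,0],[0.087,0.03,0.053,0,0,0,0],[0.087,0.03,0.053,0,0,0,0],[0.087,0.03,0.053,0,0,0,0],[0.087,0.06,0,0,0,0,0],[0.087,0.06,0,0,0,0,0],[0.087,0.06,0,0,0,0,0],[0.087,0.06,0,0,0,0,0],[0.087,0.06,0,0,0,0,0],[0.087,0.06,0,0,0,0,0]]'
python3 - <<'E'
from h import *
im,d,K,R,t=load("top0");print(ray([269,206.3],.045,K,R,t))
s=ctrl.get_state();print({k:np.round(v,3) for k,v in s.items()})
E
```

```text
time: 0.98
position: [0.177, -0.6256, 0.3534]
tool_rot: [2.214, 2.228, -0.001]
ft_force: [0.4, -0.3, -1.3]
grip_width: 1.0
grip_force: 0.0
time: 2.48
position: [0.4945, -0.0834, 0.3522]
tool_rot: [2.222, 2.221, -0.001]
ft_force: [1.4, 0.1, -0.2]
grip_width: 0.998
grip_force: 0.0
[[ 0.53325072 -0.11904467  0.045     ]]
{'time': np.float64(2.475), 'joint_positions': array([ 0.749, -0.008, -0.625,  1.57 , -0.004,  1.578,  0.124]), 'qd': array([-0.399, -0.248, -0.4  ,  0.211, -0.142, -0.01 , -0.787]), 'joint_torque': array([  2.504, -25.456,   1.571, -31.798,   0.159,   0.318,   0.858]), 'position': array([ 0.494, -0.083,  0.352]), 'tool_rot': array([ 2.222e+00,  2.221e+00, -1.000e-03]), 'ft_force': array([ 1.394,  0.071, -0.225]), 'torque': array([-0.027, -0.155,  0.003]), 'grip_force': np.float64(0.0), 'grip_width': np.float64(0.998)}
```

```bash
python3 -m handwheel '[[0.087,-0.03,0.04,0,0,0,0],[0.087,0,0,0,0,0,0],[0.087,0,0,0,0,0,0]]'
python3 -c "
from h import *
shot('wrist','wplate')"
python3 -m handwheel '[[0.087,0.06,0,0,0,0,0],[0.087,0.06,0,0,0,0,0],[0.087,0.06,0,0,0,0,0],[0.087,0.06,0,0,0,0,0],[0.087,0.06,0,0,0,0,0],[0.087,0.06,0,0,0,0,0],[0.087,0.06,0,0,0,0,0],[0.087,0.03,-0.04,0,0,0,0],[0.087,0,0,0,0,0,0],[0.087,0,0,0,0,0,0]]'
python3 - <<'E'
from h import *
shot('wrist','wpost')
cv2.imwrite("pics/w12.png",cv2.resize(np.hstack([load('wplate')[0],load('wpost')[0]]),(800,300)))
E
```

```text
time: 2.85
position: [0.5347, -0.1155, 0.3518]
tool_rot: [-2.221, -2.22, 0.0]
ft_force: [-0.9, -0.3, -0.1]
grip_width: 1.001
grip_force: 0.0
time: 4.15
position: [0.495, 0.334, 0.353]
tool_rot: [2.22, 2.22, 0.001]
ft_force: [-0.6, 0.5, 0.2]
grip_width: 0.999
grip_force: 0.0
```

View pics/w12.png

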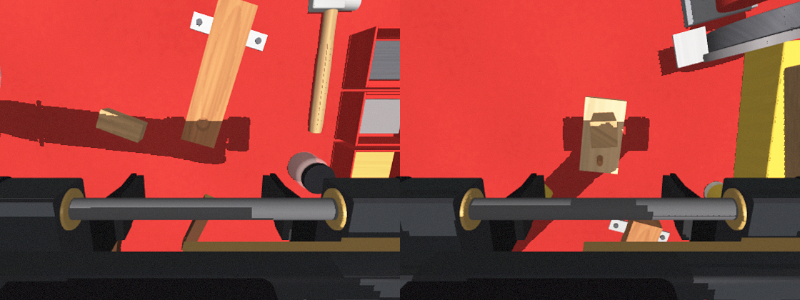

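The wrist views show the plate end with its socket near (203,127) on the left, and the post on the rack near (603,135) on the right. I'll measure both from depth slices.

```bash
python3 - <<'E'
from h import *
def sl(n,nm,c,r,zl,zh):
    im,d,K,R,t=load(n);P=cloud(d,K,R,t);m=(d>0)&(np.hypot(P[...,0]-c[0],P[...,1]-c[1])<r)&(P[...,2]>zl)&(P[...,2]<zh)
    print(nm,m.sum(),np.median(P[m][:,2]).round(4) if m.any() else'',*(rect(P[m][:,:2]) if m.any() else ()))
    return m,P
sl("wpost","post",(.497,.336),.06,.16,.18);sl("wpost","rack",(.495,.306),.12,.044,.058)
sl("wplate","plate",(.561,-.026),.17,.04,.05)
# socket from depth: points below top inside the plate
im,d,K,R,t=load("wplate");P=cloud(d,K,R,t)
m=(np.hypot(P[...,0]-.534,P[...,1]+.118)<.025)&(P[...,2]<.038);print("sock",m.sum(),rect(P[m][:,:2]) if m.sum()>3 else '')
v,u=np.nonzero(m);print(u.min(),u.max(),v.min(),v.max())
q=(ray([[ (u.min()+u.max())/2,(v.min()+v.max())/2]],.045,K,R,t));print(q)
for s in([.5347,-.1176,.045],[.497,.336,.17]):
    c=R@np.array(s)+t;p=K@c;print(p[:2]/p[2])
cv2.imwrite("pics/sock.png",cv2.resize(im[140:220,240:350],None,fx=6,fy=6))
E
```

```text
post 1425 0.1698 [0.49747202 0.33642184] [np.float64(40.0), np.float64(40.2)] 92.36512
rack 3840 0.0498 [0.49438892 0.30653424] [np.float64(80.2), np.float64(150.3)] 84.063156
plate 10504 0.0448 [ 0.56088074 -0.02676302] [np.float64(70.2), np.float64(270.0)] 73.92005
sock 232 (array([ 0.53458063, -0.1207173 ]), [np.float64(21.1), np.float64(22.0)], np.float32(39.92171))
276 292 166 182
[[ 0.53472563 -0.11755979  0.045     ]]
[283.98204078 174.02804901]
[ 228.89012757 -443.05327028]
```

View pics/sock.png

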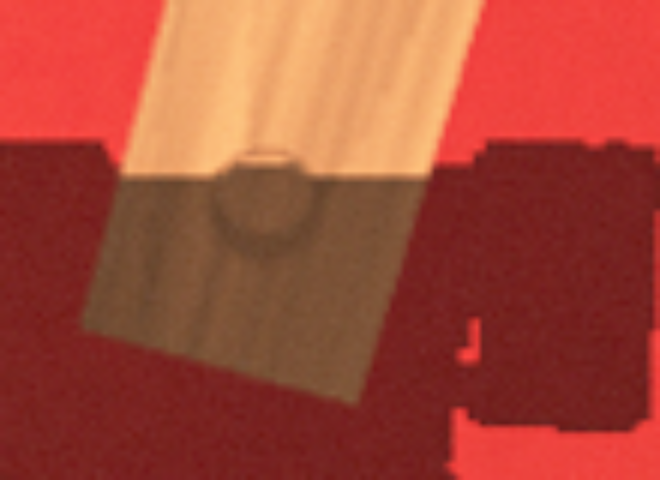

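The socket is at (284,174) in the wrist view, and all sources agree on (0.5346,-0.1177). Plate yaw is 73.9°. The post is at (0.4974,0.3364), top at 0.170, yaw 92.4°.

```bash
python3 -m handwheel '[[0.087,0.0024,0.0024,0,0,0,-2.4],[0.087,0,0,0.06,0,0,0],[0.087,0,0,0.06,0,0,0],[0.087,0,0,0.06,0,0,0],[0.087,0,0,0.03,0,0,0],[0.087,0,0,0.03,0,0,0],[0.087,0,0,0,0,0,0]]'
python3 -m handwheel '[[0.02,0,0,0,0,0,0],[0.02,0,0,0,0,0,0],[0.02,0,0,0,0,0,0],[0.02,0,0,0,0,0,0],[0.02,0,0,0,0,0,0],[0.02,0,0,0,0,0,0]]' 30
```

```text
time: 5.08
position: [0.4968, 0.3348, 0.1101]
tool_rot: [-2.174, -2.266, 0.008]
ft_force: [0.1, 0.2, -0.7]
grip_width: 1.004
grip_force: 0.0
time: 5.82
position: [0.4972, 0.337, 0.1125]
tool_rot: [-2.174, -2.268, 0.001]
ft_force: [-0.9, 0.1, -0.3]
grip_width: 0.459
grip_force: 30.0
```

```bash
python3 -m handwheel '[[0.02,0,0,-0.03,0,0,0],[0.02,0,0,-0.05,0,0,0],[0.02,0,0,-0.06,0,0,0],[0.02,0,0,0,0,0,9.25],[0.02,0,0,0,0,0,9.25]]'
python3 -m handwheel '[[0.02,-0.03,0.01,0,0,0,0],[0.02,-0.053,0.02,0,0,0,0],[0.02,-0.053,0.02,0,0,0,0],[0.02,-0.053,0.02,0,0,0,0],[0.02,-0.053,0.02,0,0,0,0],[0.02,-0.053,0.02,0,0,0,0],[0.02,-0.053,0.02,0,0,0,0],[0.02,-0.053,0.02,0,0,0,0],[0.02,-0.026,0.012,0,0,0,0],[0.02,0,0,0,0,0,0],[0.02,0,0,0,0,0,0]]'
python3 - <<'E'
from h import *
for n in("top","side"):
    im,d,K,R,t=shot(n,n+"1");P=cloud(d,K,R,t)
    c=ctrl.get_state()["position"]
    m=(np.hypot(P[...,0]-c[0],P[...,1]-c[1])<.05)&(P[...,2]<.24)&(P[...,2]>.10)&(d>0);print(n,m.sum())
    for a in(.1,.12,.14,.15,.16,.18,.2):
        k=m&(abs(P[...,2]-a)<.006)
        if k.sum():print(a,k.sum(),P[k].mean(0).round(4),np.ptp(P[k][:,:2]@np.array([.277,.961])).round(4))
s=ctrl.get_state();print(s["position"],s["tool_rot"],s["ft_force"])
im,d,K,R,t=load("side1");p=K@(R@np.array([.534,-.117,.15])+t);p=(p[:2]/p[2]).astype(int);print(p)
cv2.imwrite("pics/side1c.png",cv2.resize(im[p[1]-80:p[1]+70,p[0]-100:p[0]+100],None,fx=4,fy=4,interpolation=2))
E
```

```text
time: 6.45
position: [0.4974, 0.3369, 0.2529]
tool_rot: [2.515, 1.882, 0.001]
ft_force: [-0.0, 0.7, -2.3]
grip_width: 0.455
grip_force: 30.0
time: 7.82
position: [0.5344, -0.1169, 0.2521]
tool_rot: [-2.508, -1.889, -0.0]
ft_force: [-0.1, 0.1, -2.4]
grip_width: 0.461
grip_force: 30.0
top 0
side 370
0.15 7 [ 0.5295 -0.1069  0.1528] 0.0109
0.16 23 [ 0.5283 -0.1069  0.1598] 0.0138
0.18 15 [ 0.5292 -0.106   0.1766] 0.0141
0.2 73 [ 0.526  -0.1024  0.1999] 0.0417
[ 0.53458882 -0.11636579  0.25246633] [-2.50761212e+00 -1.89178209e+00 -5.28467442e-05] [-0.38679298  0.10657695 -2.00144637]
[274 206]
```

View pics/side1c.png

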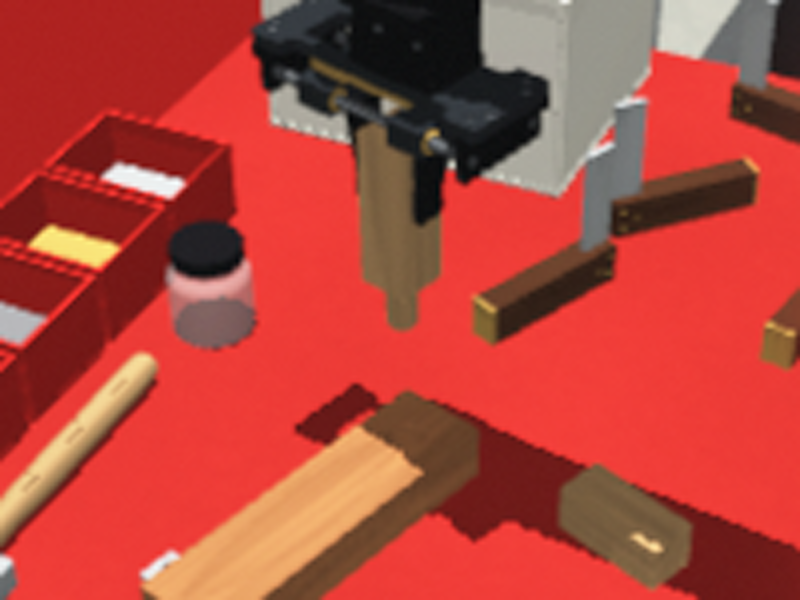

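The post hangs upright, with the tenon foot at crop (402,325) above the plate. Lowering.

```bash
python3 -m handwheel '[[0.02,-0.0005,0,0.03,0,0,0],[0.02,0,0,0.05,0,0,0],[0.02,0,0,0.02,0,0,0],[0.02,0,0,0,0,0,0],[0.02,0,0,0.008,0,0,0],[0.02,0,0,0.007,0,0,0]]'
python3 -m handwheel '[[0.02,0,0,0.005,0,0,0],[0.02,0,0,0.005,0,0,0],[0.02,0,0,0,0,0,0]]'
```

```text
time: 8.68
position: [0.5346, -0.1183, 0.1385]
tool_rot: [2.51, 1.889, -0.0]
ft_force: [-2.3, 0.6, -0.5]
grip_width: 0.454
grip_force: 30.0
time: 9.05
position: [0.5342, -0.1186, 0.1269]
tool_rot: [-2.51, -1.888, 0.0]
ft_force: [-0.8, 1.1, -2.2]
grip_width: 0.455
grip_force: 30.0
```

```bash
python3 -m handwheel '[[0.02,0,0,0.005,0,0,0],[0.02,0,0,0.005,0,0,0],[0.02,0,0,0.005,0,0,0],[0.02,0,0,0.003,0,0,0],[0.02,0,0,0.002,0,0,0],[0.02,0,0,0,0,0,0],[0.02,0,0,0,0,0,0]]'
```

```text
time: 9.93
position: [0.5343, -0.1185, 0.1076]
tool_rot: [-2.51, -1.889, 0.0]
ft_force: [-3.8, 2.4, 1.1]
grip_width: 0.454
grip_force: 30.0
```

```bash
python3 -m handwheel '[[0.02,0,0,0.002,0,0,0],[0.02,0,0,0.002,0,0,0],[0.02,0,0,0,0,0,0]]'
python3 -m handwheel '[[0.087,0,0,-0.002,0,0,0],[0.087,0,0,0,0,0,0],[0.087,0,0,0,0,0,0],[0.087,0,0,0,0,0,0],[0.087,0,0,0,0,0,0],[0.087,0,0,0,0,0,0]]'
python3 -m handwheel '[[0.087,0,0,-0.05,0,0,0],[0.087,0,0,-0.06,0,0,0],[0.087,0,0,-0.06,0,0,0],[0.087,0,0,-0.06,0,0,0],[0.087,-0.06,0,0,0,0,0],[0.087,-0.06,0,0,0,0,0],[0.087,0,0,0,0,0,0]]'
python3 - <<'E'
from h import *
for n in("top","side","wrist"):
    im,d,K,R,t=shot(n,n+"2");P=cloud(d,K,R,t)
    m=(np.hypot(P[...,0]-.5346,P[...,1]+.1177)<.05)&(P[...,2]>.155)&(P[...,2]<.175);print(n,m.sum())
    if m.sum()>20:print(np.median(P[m][:,2]),*rect(P[m][:,:2]))
E
```

```text
time: 10.3
position: [0.5344, -0.1184, 0.1074]
tool_rot: [2.51, 1.888, -0.003]
ft_force: [-11.6, 4.3, 25.5]
grip_width: 0.458
grip_force: 30.0
time: 11.05
position: [0.5345, -0.1187, 0.1054]
tool_rot: [-2.511, -1.889, 0.0]
ft_force: [-0.3, 0.0, 1.1]
grip_width: 0.977
grip_force: 0.0
time: 11.92
position: [0.4986, -0.2406, 0.3349]
tool_rot: [2.52, 1.875, -0.004]
ft_force: [0.4, 0.6, -0.6]
grip_width: 0.999
grip_force: 0.0
top 179
0.16481762618625023 [ 0.53520007 -0.1187087 ] [np.float64(39.6), np.float64(40.2)] 163.26097
side 175
0.16328096592353505 [ 0.53164001 -0.11674821] [np.float64(42.9), np.float64(46.1)] 75.611336
wrist 2001
0.16487542711706565 [ 0.53500031 -0.11918605] [np.float64(39.4), np.float64(39.9)] 164.03156
```

The post is home: top at 0.165, position (0.535,-0.119), yaw 74.0°. Now the square.

```bash
cat > rel.py <<'E'
import sys
from h import *
from scipy.spatial.transform import Rotation as Ro
s=ctrl.get_state();A=Ro.from_rotvec(s["tool_rot"]).as_matrix()
x,y,z,yaw=map(float,sys.argv[1:]);B=Ro.from_euler("ZX",[yaw,180],degrees=True).as_matrix()
print("turn(tool)",np.degrees(Ro.from_matrix(A.T@B).as_rotvec()).round(2),"shift in present axes",(A.T@(np.array([x,y,z])-s["position"])).round(4),"pos",s["position"].round(4))
E
python3 -m handwheel '[[0.087,-0.05,0,0,0,0,8],[0.087,0,0,0,0,0,0],[0.087,0,0,0,0,0,0]]'; python3 rel.py .5319 -.3393 .009 66
```

```text
time: 12.45
position: [0.4882, -0.2802, 0.3355]
tool_rot: [-2.633, -1.713, -0.001]
ft_force: [0.2, 0.7, -0.5]
grip_width: 1.002
grip_force: 0.0
turn(tool) [ 0.   -0.06  0.08] shift in present axes [-0.0367  0.0639  0.3265] pos [ 0.4882 -0.2802  0.3355]
```

```bash
python3 -m handwheel '[[0.087,-0.018,0.032,0,0,0,0],[0.087,-0.0187,0.032,0,0,0,0],[0.087,0,0,0,0,0,0],[0.087,0,0,0,0,0,0]]'; python3 - <<'E'
from h import *
im,d,K,R,t=shot("wrist","wsq");P=cloud(d,K,R,t)
m=(np.hypot(P[...,0]-.5238,P[...,1]+.3576)<.1)&(P[...,2]>.032)&(P[...,2]<.04);print(m.sum(),np.median(P[m][:,2]),*rect(P[m][:,:2]))
m=(np.hypot(P[...,0]-.5238,P[...,1]+.3576)<.1)&(P[...,2]>.11)&(P[...,2]<.14);print(m.sum(),*rect(P[m][:,:2]) if m.sum()>5 else '')
E
python3 rel.py .5319 -.3393 .009 66
```

```text
time: 12.95
position: [0.5315, -0.3392, 0.3356]
tool_rot: [-2.632, -1.713, -0.001]
ft_force: [0.7, 0.3, 0.3]
grip_width: 0.998
grip_force: 0.0
1703 0.035896563013027516 [ 0.52325519 -0.35837766] [np.float64(25.9), np.float64(139.6)] 66.45752
139 [ 0.5007717  -0.40957748] [np.float64(4.9), np.float64(28.8)] 66.00667
turn(tool) [ 0.01 -0.04  0.08] shift in present axes [0.     0.0004 0.327 ] pos [ 0.5313 -0.3394  0.336 ]
```

```bash
python3 -m handwheel '[[0.087,-0.0005,0,0.05,0,0,-0.4],[0.087,0,0,0.06,0,0,0],[0.087,0,0,0.06,0,0,0],[0.087,0,0,0.06,0,0,0],[0.087,0,0,0.05,0,0,0],[0.087,0,0,0.03,0,0,0],[0.087,0,0,0.017,0,0,0],[0.087,0,0,0,0,0,0],[0.087,0,0,0,0,0,0]]'
python3 -m handwheel '[[0.01,0,0,0,0,0,0],[0.01,0,0,0,0,0,0],[0.01,0,0,0,0,0,0],[0.01,0,0,0,0,0,0],[0.01,0,0,0,0,0,0],[0.01,0,0,0,0,0,0],[0.01,0,0,0,0,0,0]]' 40
```

```text
time: 14.12
position: [0.5318, -0.3426, 0.0105]
tool_rot: [2.628, 1.717, 0.002]
ft_force: [0.0, -0.0, 0.1]
grip_width: 1.0
grip_force: 0.0
time: 15.0
position: [0.5303, -0.3421, 0.0085]
tool_rot: [-2.63, -1.718, 0.001]
ft_force: [0.1, -0.2, 0.1]
grip_width: 0.293
grip_force: 40.0
```

```bash
python3 -m handwheel '[[0.01,0,0,-0.03,0,0,0],[0.01,0,0,-0.06,0,0,0],[0.01,0,0,-0.06,0,0,0],[0.01,0,0,-0.06,0,0,0],[0.01,0,0,-0.03,0,0,-7.5],[0.01,0,0,0,0,0,0],[0.01,0,0,0,0,0,0]]'; python3 rel.py .567 -.0075 .25 74
```

```text
time: 15.88
position: [0.5294, -0.3417, 0.246]
tool_rot: [-2.511, -1.882, 0.002]
ft_force: [0.2, 0.6, -2.9]
grip_width: 0.294
grip_force: 40.0
turn(tool) [-0.21 -0.06 -0.32] shift in present axes [ 0.3313 -0.0578 -0.0035] pos [ 0.5294 -0.3417  0.246 ]
```

```bash
python3 -m handwheel '[[0.01,0.019,-0.003,0,0,0,-0.2],[0.01,0.052,-0.009,0,0,0,0],[0.01,0.052,-0.009,0,0,0,0],[0.01,0.052,-0.009,0,0,0,0],[0.01,0.052,-0.01,0,0,0,0],[0.01,0.052,-0.009,0,0,0,0],[0.01,0.052,-0.009,0,0,0,0],[0.01,0,0,0,0,0,0],[0.01,0,0,0,0,0,0]]'
python3 rel.py .567 -.0075 .0535 74
python3 - <<'E'
from h import *
im,d,K,R,t=shot("side","side3");p=K@(R@np.array([.56,-.05,.2])+t);p=(p[:2]/p[2]).astype(int)
cv2.imwrite("pics/side3c.png",cv2.resize(im[max(0,p[1]-90):p[1]+90,p[0]-100:p[0]+100],None,fx=3.3,fy=3.3,interpolation=2))
im,d,K,R,t=shot("wrist","w3");P=cloud(d,K,R,t)
m=(np.hypot(P[...,0]-.5595,P[...,1]+.03)<.11)&(P[...,2]>.22)&(P[...,2]<.31)
m[:,:]&=True
print(m.sum());
for a in(.26,.265,.27,.275,.28,.285):
  k=m&(abs(P[...,2]-a)<.0025);print(a,k.sum(),rect(P[k][:,:2]) if k.sum()>20 else '')
E
```

```text
time: 17.0
position: [0.5652, -0.0072, 0.2474]
tool_rot: [-2.507, -1.892, 0.003]
ft_force: [1.1, -0.8, -2.4]
grip_width: 0.298
grip_force: 40.0
turn(tool) [-0.11  0.06  0.07] shift in present axes [0.0004 0.0022 0.1939] pos [ 0.5652 -0.0072  0.2474]
11133
0.26 196 (array([0.57499945, 0.02079948]), [np.float64(42.7), np.float64(43.6)], np.float32(163.52202))
0.265 256 (array([0.57503601, 0.02080978]), [np.float64(42.6), np.float64(43.6)], np.float32(163.47922))
0.27 310 (array([0.57516473, 0.01900965]), [np.float64(43.8), np.float64(46.5)], np.float32(71.71906))
0.275 8248 (array([0.57004224, 0.00355162]), [np.float64(46.7), np.float64(78.9)], np.float32(71.904434))
0.28 255 (array([0.56942853, 0.00139449]), [np.float64(3.0), np.float64(48.2)], np.float32(164.19063))
0.285 226 (array([ 0.5667702 , -0.00751868]), [np.float64(21.6), np.float64(48.9)], np.float32(163.99733))
```

View pics/side3c.png

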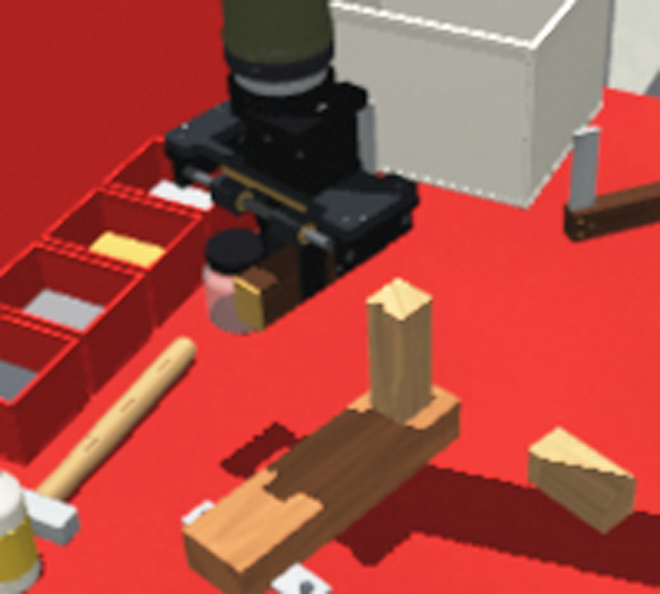

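The post stands upright in the plate at (400,350). The square is gripped level, its brass end at (248,302), above the plate's free part. Lowering.

```bash
python3 -m handwheel '[[0.01,0,0.002,0.03,0,0,0],[0.01,0,0,0.055,0,0,0],[0.01,0,0,0.055,0,0,0],[0.01,0,0,0.03,0,0,0],[0.01,0,0,0.015,0,0,0],[0.01,0,0,0,0,0,0],[0.01,0,0,0,0,0,0]]'
python3 -m handwheel '[[0.01,0,0,0.004,0,0,0],[0.01,0,0,0.003,0,0,0],[0.01,0,0,0,0,0,0],[0.01,0,0,0,0,0,0]]'
python3 rel.py .567 -.0075 .0535 74
```

```text
time: 17.98
position: [0.5694, -0.0088, 0.0651]
tool_rot: [2.508, 1.889, 0.003]
ft_force: [0.4, 0.5, -2.8]
grip_width: 0.295
grip_force: 40.0
time: 18.48
position: [0.568, -0.0085, 0.0566]
tool_rot: [2.509, 1.891, -0.0]
ft_force: [0.4, -0.4, -2.6]
grip_width: 0.301
grip_force: 40.0
turn(tool) [0.   0.01 0.01] shift in present axes [ 0.0007 -0.0013  0.0031] pos [ 0.568  -0.0085  0.0566]
```

```bash
python3 -m handwheel '[[0.01,0,0,0.0015,0,0,0],[0.01,0,0,0.001,0,0,0],[0.01,0,0,0,0,0,0]]'
python3 -m handwheel '[[0.01,0,0,0.0007,0,0,0],[0.01,0,0,0,0,0,0],[0.01,0,0,0,0,0,0]]'
python3 -m handwheel '[[0.01,0,0,0.0007,0,0,0],[0.01,0,0,0,0,0,0],[0.01,0,0,0,0,0,0]]'
```

```text
time: 18.85
position: [0.5679, -0.0085, 0.0539]
tool_rot: [-2.509, -1.891, 0.0]
ft_force: [-0.5, 0.7, -2.0]
grip_width: 0.295
grip_force: 40.0
time: 19.23
position: [0.5681, -0.0085, 0.0535]
tool_rot: [2.509, 1.891, 0.0]
ft_force: [0.5, 0.2, -1.4]
grip_width: 0.294
grip_force: 40.0
time: 19.6
position: [0.5681, -0.0085, 0.0534]
tool_rot: [2.509, 1.89, -0.0]
ft_force: [-2.1, 0.0, 5.5]
grip_width: 0.297
grip_force: 40.0
```

```bash
python3 -m handwheel '[[0.01,-0.003,0,0,0,0,0],[0.01,-0.002,0,0,0,0,0],[0.01,0,0,0,0,0,0]]'
python3 -m handwheel '[[0.01,-0.001,0,0,0,0,0],[0.01,0,0,0,0,0,0]]'
python3 -m handwheel '[[0.01,-0.001,0,0,0,0,0],[0.01,0,0,0,0,0,0]]'
```

```text
time: 19.98
position: [0.5678, -0.0125, 0.0535]
tool_rot: [2.508, 1.891, 0.004]
ft_force: [1.8, 3.9, 6.0]
grip_width: 0.293
grip_force: 40.0
time: 20.23
position: [0.5676, -0.0133, 0.0535]
tool_rot: [2.508, 1.891, 0.004]
ft_force: [1.1, 3.9, 5.1]
grip_width: 0.296
grip_force: 40.0
time: 20.48
position: [0.5673, -0.0143, 0.0535]
tool_rot: [2.508, 1.891, 0.004]
ft_force: [1.1, 3.9, 5.2]
grip_width: 0.294
grip_force: 40.0
```

Sliding friction is about 4 N, with no contact against the post yet.

```bash
for i in 1; do :; done; python3 -m handwheel '[[0.01,-0.001,0,0,0,0,0],[0.01,0,0,0,0,0,0]]'
python3 -m handwheel '[[0.01,-0.001,0,0,0,0,0],[0.01,0,0,0,0,0,0]]'
python3 -m handwheel '[[0.01,-0.0007,0,0,0,0,0],[0.01,0,0,0,0,0,0]]'
```

```text
time: 20.72
position: [0.567, -0.0153, 0.0535]
tool_rot: [2.508, 1.891, 0.004]
ft_force: [0.6, 3.6, 5.4]
grip_width: 0.296
grip_force: 40.0
time: 20.98
position: [0.5669, -0.0156, 0.0535]
tool_rot: [2.508, 1.892, 0.005]
ft_force: [1.3, 5.3, 5.6]
grip_width: 0.295
grip_force: 40.0
time: 21.22
position: [0.5669, -0.0156, 0.0535]
tool_rot: [2.508, 1.892, 0.007]
ft_force: [2.4, 6.5, 5.3]
grip_width: 0.297
grip_force: 40.0
```

```bash
python3 -m handwheel '[[0.01,-0.0006,0,0.0002,0,0,0],[0.01,0,0,0,0,0,0],[0.01,0,0,0,0,0,0],[0.01,0,0,0,0,0,0]]'
python3 - <<'E'
from h import *
from scipy.spatial.transform import Rotation as Ro
for n in("top","wrist"):
    im,d,K,R,t=shot(n,n+"4");P=cloud(d,K,R,t)
    for nm,c,r,a,b in(("post",(.535,-.119),.04,.16,.169),("blade",(.545,-.09),.04,.172,.18),("stock",(.56,-.032),.1,.076,.086)):
        m=(np.hypot(P[...,0]-c[0],P[...,1]-c[1])<r)&(P[...,2]>a)&(P[...,2]<b)
        if m.sum()>8:print(n,nm,m.sum(),np.median(P[m][:,2]).round(4),*rect(P[m][:,:2]))
s=ctrl.get_state();print(s["time"],Ro.from_rotvec(s["tool_rot"]).as_matrix()[:,2].round(4),s["ft_force"],s["torque"])
im,d,K,R,t=shot("side","side4");p=K@(R@np.array([.55,-.06,.1])+t);p=(p[:2]/p[2]).astype(int)
cv2.imwrite("pics/side4c.png",cv2.resize(im[p[1]-60:p[1]+60,p[0]-80:p[0]+80],None,fx=5,fy=5,interpolation=2))
E
```

```text
time: 21.72
position: [0.5669, -0.0157, 0.0535]
tool_rot: [-2.507, -1.893, -0.008]
ft_force: [2.0, 7.0, 4.4]
grip_width: 0.295
grip_force: 40.0
top post 157 0.1649 [ 0.53630841 -0.11549263] [np.float64(39.7), np.float64(46.1)] 73.282616
top blade 17 0.1757 [ 0.54493823 -0.09763202] [np.float64(12.6), np.float64(44.9)] 88.47139
top stock 81 0.0815 [ 0.54584906 -0.08306737] [np.float64(30.4), np.float64(87.3)] 64.80916
wrist stock 8567 0.081 [ 0.57092352 -0.00373474] [np.float64(47.8), np.float64(79.0)] 73.91172
21.825 [ 0.0038  0.0031 -1.    ] [2.60969982 6.93220694 4.84057225] [ 1.4504751  -0.43368741 -0.09195963]
```

View pics/side4c.png

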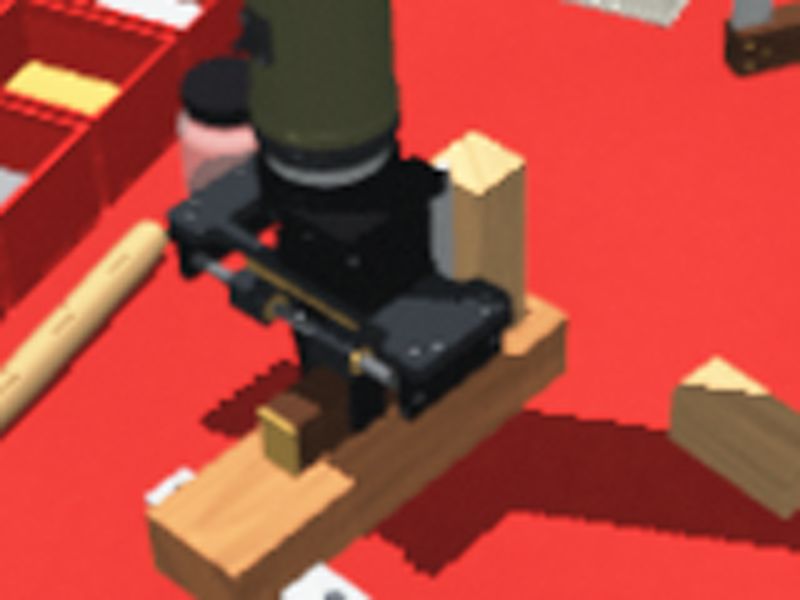

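The side view shows the stock flat on the plate, with its brass end at (280,440), and the blade against the post at (440,230). I'll add a little push for margin, then hand in.

```bash
python3 -m handwheel '[[0.01,-0.0006,0,0.0002,0,0,0],[0.01,-0.0006,0,0.0002,0,0,0],[0.01,0,0,0,0,0,0],[0.01,0,0,0,0,0,0],[0.01,0,0,0,0,0,0],[0.01,0,0,0,0,0,0]]'
python3 - <<'E'
from h import *
im,d,K,R,t=shot("wrist","w5");P=cloud(d,K,R,t)
m=(np.hypot(P[...,0]-.56,P[...,1]+.032)<.12)&(P[...,2]>.076)&(P[...,2]<.086);q=P[m];s=q[:,:2]@[.277,.961]
k=np.polyfit(s,q[:,2],1);print("stock slope rad",k[0])
E
```

```text
time: 22.62
position: [0.5669, -0.0156, 0.0535]
tool_rot: [-2.506, -1.893, -0.01]
ft_force: [2.1, 9.5, 7.1]
grip_width: 0.295
grip_force: 40.0
stock slope rad -0.0013721313792549885
```

Pushing about 9.7 N along the plate and about 9.5 N down. The stock is level and still.

```bash
python3 -c "
from bench import ctrl
print(ctrl.close_job())"
```

```text
the job is handed in; nothing more can be done
None
```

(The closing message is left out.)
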